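# Move a freshly painted model wall to the drying stand with a spatula

### The job

The front wall of a model house has just been painted and lies across the two white strips of the grey painting stand. Without the gripper touching the wet wall, slide the spatula under it between the strips, lift it off level, and set it gently down, painted face up, centred and square across the two orange strips of the blue drying stand. Then draw the spatula out and lay its blade flat on its dark green mat again, leaving the other things on the bench where they are.

Things in the scene. Friction and masses are not known exactly. Their poses are not given: they have to be found in the camera images.
- wall: Flat cream model-house wall with two white-framed dark windows, a brown door and a brown eave edge, loose, about 70 g, 76 mm (its x) by 140 mm (its y) by 5 mm thick. Origin: centre of its underside; z is out of the painted face. It starts face up across the strips of the painting stand, underside 24 mm above the bench, its ends overhanging the strips by about 8 mm.
- spatula: Offset spatula, 160 g: steel blade 80 (x) by 72 (y) by 2.5 mm, steel neck rising at its rear edge (x -40 to -49 mm), level dark wooden handle from x = -48 to -148 mm, 22 mm wide, 40 to 60 mm above the blade's underside. Origin: centre of the blade's underside; x to the blade's tip, z up. Centre of mass near x = -25 mm; lies stably on its blade, handle in the air.
- spatula_grip (a point): Good place to grip the spatula: on the handle's axis, 78 mm behind the blade's centre and 50 mm above the blade's underside; axes as the spatula's. The fingers close along y on 22 mm.
- paint_stand: Painting stand, grey base with white strips, 150 mm (its y) by 110 mm (its x), fixed. Base plate 6 mm thick; two strips along its x at y = -58 and 58 mm, 8 mm wide, 100 mm long, tops at z = 24 mm: between them 108 mm free, 18 mm high over the plate, open at front (-x, robot side) and back. Origin: centre of its underside at bench height; z up, yaw within 0.3 rad of the world's.
- dry_stand: Drying stand, blue base with orange strips, empty at the start, 150 mm (its y) by 110 mm (its x), fixed. Base plate 6 mm thick; two strips along its x at y = -58 and 58 mm, 8 mm wide, 100 mm long, tops at z = 24 mm: between them 108 mm free, 18 mm high over the plate, open at front (-x, robot side) and back. Origin: centre of its underside at bench height; z up, yaw within 0.3 rad of the world's.
- mat: Dark green mat, fixed, 130 mm (x) by 110 mm (y) by 2 mm, on which the spatula's blade lies at the start with the handle to the robot's side. Origin: centre of its underside.
- jar_green: Bystander: paint jar with green cap, 40 mm across, 50 mm high; origin under its centre.
- jar_red: Bystander: paint jar with red cap, 40 mm across, 50 mm high; origin under its centre.
- house: Bystander: finished model house, cream with brown roof, 126 by 100 mm, about 90 mm high; origin under its centre.
- wagon: Bystander: brown goods wagon, 134 by 40 mm, 55 mm high; origin under its centre.
- tree: Bystander: model tree, 110 mm high; origin under its trunk.
- brush: Bystander: brush lying on the bench, 160 mm long; origin under its middle.
Not all that is in view belongs to the job. Several things look just like the mat: the one meant starts farthest to the robot's left.

How it is judged:
By the outcome, as a careful person would: the job done as asked, in the order asked, and still so for the second after the job is handed in, with the robot touching nothing.
It also fails if it takes over 64 s, if anything falls off the work surface, if the arm or the gripper's body presses on something with over 40 N, if the wrist force passes 120 N, or if a joint passes its speed limit or range.

### The arm

A 6-joint arm with a two-finger parallel gripper is mounted at the origin on the work surface. World frame = base frame: x ahead of the robot, y to its left, z up, the work surface at z = 0. Lengths are in m, angles in rad, forces in N, time in s.
With the tool pointing down it reaches from about 0.375 to 0.9 m from the base axis. Payload 3.1 kg.
Tool frame: the origin (TCP) lies at the very end of the fingers, on their centre line; the grasp point (between the pads) lies 19 mm behind it; z points along the fingers, y is the line along which they close (so a half turn about z gives the same grasp; the last joint's range is limited). The gripper opens to 85 mm and grips with 20 to 120 N. Pads are 22 mm wide; open, the fingers measure 114 mm over their backs; the gripper's body (76 mm by 85 mm) begins 54 mm behind the grasp point. The pads swing forward as they close: fully open they stand 13 mm farther back than shut.
Start: joints at [-1.337, 0.527, 1.433, -0, 1.181, -0.178], TCP at [0.251, -0.572, 0.231] pointing down, gripper open.
Joint ranges: [-3.08, 3.08], [-0.75, 2.2], [0.22, 2.44], [-1.43, 4.57], [0, 2.65], [-2.85, 2.85]. Speed limits (rad/s): [2.79, 2.79, 3.14, 3.14, 3.14, 3.14].

### API

Orientations are given as a unit quaternion [x, y, z, w].
In Python, from station import manip, vision gives the robot as it stands.
- The arm moves only by the tool drive_tool, never from a script. Its argument "deltas" is a list that holds one entry, the list of rows, each a list of 4 numbers: the shift along the tool's x, y, z in mm, then the turn about the tool's z in rad. A call has 1 to 5 rows; each row is the pose to reach, as a shift and turn from the pose commanded when the call began, along the tool's axes at that moment; what a row does not reach only later rows make up. A row lasts 1/12 s, in which the tool goes at most 41.7 mm and 7.16 degrees, less where a joint would pass 70% of its speed; a pose out of reach is approached as far as the arm can. A call with a gripper value outside its range is refused whole. "jaw" is the finger opening in mm, from 0 to 85.4, set as the call begins (left out, the last holds). The fingers move at their own pace and stop on an object; "force" is the grip in N (left out, the last holds). Time passes only in rows, so rows that repeat a pose let the fingers close. It gives the time, the measured TCP pose, the force, the opening and the grip force at its end, in the units of the state.
- manip.sense(): the state, without advancing time (a new reading comes with each control period).
- vision.snapshot(name): name is "scene" or "side" or "wrist"; returns the picture (400x640x3 uint8, red, green, blue); there is no depth.
- vision.camera_model(name): a dict with "camera_matrix" (3x3 intrinsics, pixels), "rvec" (rotation vector, rad) and "tvec" (3), from world to camera coordinates, as OpenCV has them. Camera axes: x right, y down, z forward; pixel columns grow to the right and rows downward; lengths in m; the calibration is good to about 2 mm. A picture is of the moment at which its call begins: read the wrist's pose just before it. camera_model takes no time and is no camera call; for the wrist camera it gives the pose at the moment of the call.
- manip.sign_off(): hands the job in; it is judged then, once.
The state is a dict: "t": time; "q": joint angles; "qd": joint speeds; "tau": joint torques, N m; "tcp_pos": TCP position; "tool_rot": TCP orientation; "force": force on the tool from outside, world axes, zero at the start; "ft_torque": the same for the moment, N m; "finger_gap": opening from 0.0 (shut) to 1.0 (fully open); "gripper_force": force on a finger pad.
Only numpy, scipy, OpenCV 4.12 (cv2) and the standard library are available. Lean on these libraries where they do the work, as an engineer would, in place of code of your own. Each camera call takes 0.05 s, during which the arm holds its last target. There are 200 camera calls.

## Working session

There is one attempt and no reset: what is moved stays moved. The work goes in short steps, Python scripts to look and compute and a tool call to move; the robot and the scene stay as the last step left them, time stands still between calls to the robot, and variables do not carry over. Pictures are saved under pics/ and viewed, at most 12 in all, crops included, and the job is handed in when it is done.

Besides the shell and the picture viewer there is one more tool, called by a JSON object that holds its "api" and its "payload", one argument or row to a line. drive_tool: Moves the arm, as the interface text tells. Its arguments: {"type":"object","properties":{"deltas":{"type":"array"},"jaw":{"type":"number"},"force":{"type":"number"}},"required":["deltas"]}

```bash
mkdir -p pics; ls; python3 - <<'E'
from station import manip, vision
import cv2
print(manip.sense())
for n in("scene","side"):
    im=vision.snapshot(n); cv2.imwrite(f"pics/{n}0.png",im[:,:,::-1]); c=vision.camera_model(n); print(n,c)
E
```

```text
pics
{'t': 0.0, 'q': array([-1.33649693e+00,  5.28477267e-01,  1.43394134e+00,  2.59377945e-05,
        1.18142308e+00, -1.78483793e-01]), 'qd': array([ 0.00195149,  0.00010418,  0.00118831, -0.00187478, -0.00053531,
       -0.00072563]), 'tau': array([-1.55238959e-03, -4.42355597e+01, -1.78021109e+01, -3.02099070e-04,
        8.68811767e-03, -3.37561424e-06]), 'tcp_pos': array([ 0.25059273, -0.57175144,  0.23031441]), 'tool_rot': array([ 9.78777146e-01,  2.04924458e-01, -1.93908277e-05, -1.12441475e-03]), 'force': array([ 0.12743673, -0.10020279, -0.40901033]), 'ft_torque': array([-0.00990608, -0.0028501 , -0.06308371]), 'gripper_force': 0.0, 'finger_gap': 1.000182684964425}
scene {'camera_matrix': array([[433.29304165,   0.        , 317.14304848],
       [  0.        , 433.29304165, 194.77235457],
       [  0.        ,   0.        ,   1.        ]]), 'rvec': array([ 0.70355961,  2.66075191, -1.02631742]), 'tvec': array([ 0.47155978, -0.13487184,  1.40935896])}
side {'camera_matrix': array([[492.47542657,   0.        , 323.50427483],
       [  0.        , 492.47542657, 202.11214656],
       [  0.        ,   0.        ,   1.        ]]), 'rvec': array([ 0.61926566, -2.7048326 ,  1.05649866]), 'tvec': array([0.467478  , 0.22556158, 1.63240794])}
```

View pics/scene0.png

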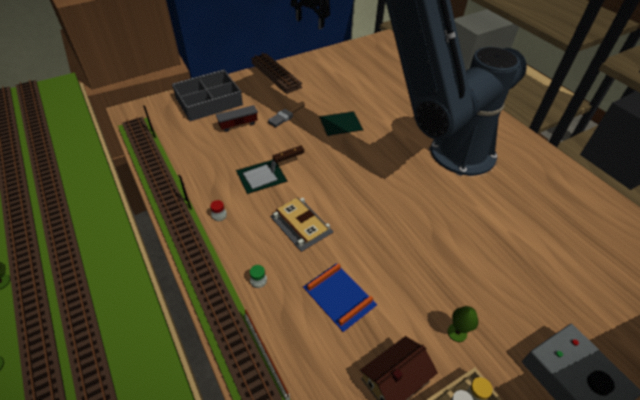

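View pics/side0.png

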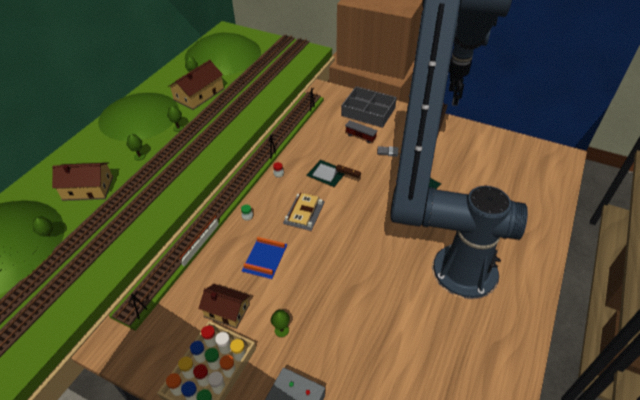

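The scene view shows the spatula on its mat at about (262,176), the wall on the painting stand at (302,222), the drying stand at (340,296) and an empty mat at (341,123). The side view shows the same things at (325,172), (304,210) and (265,257), with the arm in front of the empty mat.

```bash
cat > h.py <<'E'
import numpy as np, cv2
from scipy.spatial.transform import Rotation as R
from station import manip, vision
def ray(c,uv):
    K=c["camera_matrix"];Rm=cv2.Rodrigues(np.array(c["rvec"],float))[0];t=np.array(c["tvec"]).ravel()
    p=np.c_[np.asarray(uv,float).reshape(-1,2),np.ones(len(np.asarray(uv).reshape(-1,2)))]
    d=(np.linalg.inv(K)@p.T).T@Rm
    return -Rm.T@t,d
def plane(c,uv,z):
    o,d=ray(c,uv); return o+d*((z-o[2])/d[:,2])[:,None]
def proj(c,P):
    return cv2.projectPoints(np.asarray(P,float).reshape(-1,1,3),np.array(c["rvec"],float),np.array(c["tvec"],float),c["camera_matrix"],None)[0].reshape(-1,2)
def blobs(mask,amin):
    out=[]
    for k in cv2.findContours(mask.astype(np.uint8),cv2.RETR_EXTERNAL,cv2.CHAIN_APPROX_NONE)[0]:
        if cv2.contourArea(k)>=amin: out.append(k[:,0,:].astype(float))
    return out
def rect(c,k,z):
    P=plane(c,k,z)[:,:2]; (cx,cy),(w,h),a=cv2.minAreaRect((P*1000).astype(np.float32)); return np.round([cx,cy,w,h,a],1)
E
python3 - <<'E'
from h import *
for n,pts in (("scene",dict(sp=(262,176),grip=(287,155),wall=(302,222),dry=(340,296),mat2=(341,123),jr=(218,210),jg=(258,275),tree=(460,325),house=(398,370),wagon=(238,118))),("side",dict(sp=(325,172),grip=(348,172),wall=(304,210),dry=(265,257)))):
    c=vision.camera_model(n)
    print(n,'cam',ray(c,(320,200))[0].round(3))
    for k,p in pts.items(): print(k,plane(c,p,{'wall':.029,'grip':.05,'dry':.006}.get(k,.004)).round(3)[0])
    im=cv2.imread(f"pics/{n}0.png"); H=cv2.cvtColor(im,cv2.COLOR_BGR2HSV); h,s,v=cv2.split(H)
    for nm,m,z in (("dry",(h>108)&(h<125)&(s>150)&(v>80),.006),("orange",(h<14)&(s>170)&(v>120),.024),("mat",(h>60)&(h<95)&(s>80)&(v<90),.002),("cream",(h>15)&(h<28)&(s>70)&(v>160),.029)):
        for k in blobs(m,60):
            if 150<k[:,0].mean()<420 and k[:,1].mean()>90: print(nm,k.mean(0).round(),rect(c,k,z))
E
```

```text
scene cam [0.949 0.665 0.94 ]
sp [ 0.613 -0.216  0.004]
grip [ 0.526 -0.218  0.05 ]
wall [0.603 0.018 0.029]
dry [0.624 0.247 0.006]
mat2 [ 0.265 -0.319  0.004]
jr [ 0.779 -0.153  0.004]
jg [0.771 0.096 0.004]
tree [0.421 0.446 0.004]
house [0.609 0.458 0.004]
wagon [ 0.565 -0.515  0.004]
dry [342. 303.] [625.4 245.  104.6 144.1   9.2]
orange [356. 309.] [614.7 301.4  99.2   9.1   8.8]
orange [324. 275.] [632.8 187.   97.6   9.5   9. ]
orange [217. 204.] [ 777.9 -159.1   31.9   31.    29.7]
mat [260. 176.] [ 614.5 -221.6   99.8  121.    84.9]
mat [340. 123.] [ 265.4 -322.1   98.3  119.2   74.3]
cream [301. 219.] [597.9   5.6  59.5 137.4   8.2]
side cam [-0.004  1.048  1.355]
sp [ 0.621 -0.22   0.004]
grip [ 0.52  -0.215  0.05 ]
wall [0.591 0.014 0.029]
dry [0.622 0.243 0.006]
dry [264. 262.] [623.1 246.4 104.4 140.6   9.2]
orange [207. 331.] [630.4 563.2  35.5  36.1  41.8]
orange [257. 268.] [614.8 304.5 100.3  12.9   8.6]
orange [270. 241.] [633.  189.2  98.4  16.9   9.2]
mat [204. 395.] [536.7 718.2  37.6  24.8  25.8]
mat [211. 355.] [585.6 614.   34.8  38.8  34.4]
mat [325. 173.] [ 614.4 -221.2   99.1  120.7   85. ]
cream [236. 345.] [525.4 565.4  36.5  38.1  89.3]
cream [303. 207.] [598.8   3.1  64.2 145.5   8.3]
cream [171. 240.] [ 940.9   95.4 1689.8    9.1   90. ]
```

```bash
cat >> h.py <<'E'
def yaw(s): 
    M=R.from_quat(s["tool_rot"]).as_matrix(); return np.arctan2(M[1,0],M[0,0])
def go(x,y,z,yw):  # mm, rad -> deltas in tool axes
    s=manip.sense(); M=R.from_quat(s["tool_rot"]).as_matrix()
    d=M.T@(np.array([x,y,z])-s["tcp_pos"]*1000); t=-(yw-yaw(s))
    print("t",round(s["t"],2),"pos",(s["tcp_pos"]*1000).round(1),"yaw",round(yaw(s),4),"F",s["force"].round(1),"delta",d.round(1),"turn",round(t,3)); return d,t
E
python3 - <<'E'
from h import *
go(520,-220,250,-.09)
E
```

```text
t 0.1 pos [ 250.6 -571.9  230.4] yaw 0.4128 F [1.3 0.9 0.4] delta [ 387.9 -214.3  -19. ] turn 0.503
```

{"api": "drive_tool", "payload": {
  "deltas": [
    [[35,-19,-2,0.1],[70,-38,-4,0.2],[105,-57,-6,0.3],[140,-76,-8,0.4],[175,-95,-10,0.5]]
  ]
}}

```text
t: 0.52
tcp_pos: [0.3735, -0.4135, 0.2409]
tool_rot: [0.999, -0.046, -0.0, -0.0]
force: [1.7, 0.3, 0.2]
finger_gap: 1.0
gripper_force: 0.0
```

```bash
python3 - <<'E'
from h import *
go(520,-220,250,-.09)
E
```

```text
t 0.52 pos [ 373.5 -413.5  240.9] yaw -0.0929 F [1.7 0.3 0.2] delta [ 127.9 -206.2   -8.9] turn -0.003
```

{"api": "drive_tool", "payload": {
  "deltas": [
    [[20,-33,-2,0],[40,-66,-4,0],[60,-99,-6,0],[80,-132,-8,0],[100,-165,-9,0]]
  ]
}}

```text
t: 0.93
tcp_pos: [0.4876, -0.2578, 0.2503]
tool_rot: [0.999, -0.044, -0.0, -0.0]
force: [-0.7, 0.3, 0.7]
finger_gap: 0.996
gripper_force: 0.0
```

{"api": "drive_tool", "payload": {
  "deltas": [
    [[14,-20,0,0],[28,-41,0,0],[28,-41,0,0],[28,-41,0,0]]
  ]
}}

```text
t: 1.27
tcp_pos: [0.5187, -0.2199, 0.2499]
tool_rot: [0.999, -0.042, -0.0, -0.0]
force: [-0.5, -0.2, -0.8]
finger_gap: 0.999
gripper_force: 0.0
```

```bash
python3 - <<'E'
from h import *
go(520,-220,250,-.09)
c=vision.camera_model("wrist"); im=vision.snapshot("wrist"); cv2.imwrite("pics/w1.png",im[:,:,::-1])
print(ray(c,(320,200)),c["camera_matrix"]); print(proj(c,[[.615,-.22,.002],[.537,-.213,.06]]))
E
```

```text
t 1.27 pos [ 518.7 -219.9  249.9] yaw -0.0842 F [-0.5 -0.2 -0.8] delta [ 1.3 -0.  -0.1] turn 0.006
(array([ 0.59125339, -0.22574741,  0.39395978]), array([[-0.29922577,  0.01080658, -0.95433752]])) [[303.51066825   0.         315.65324093]
 [  0.         303.51066825 195.62448351]
 [  0.           0.           1.        ]]
[[309.40509715  85.39153755]
 [308.32112661 157.26981204]]
```

View pics/w1.png

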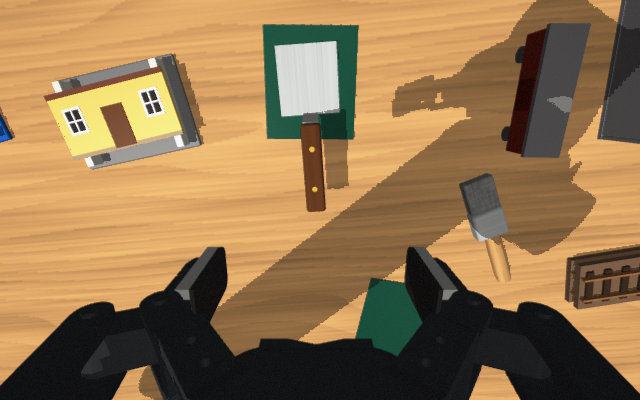

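The wrist view shows the blade at (308,79), the handle running (312,122) to (315,210) and yawed relative to the mat, and the wall and stand at (122,110).

```bash
cat > m.py <<'E'
from h import *
def look(name,save):
    c=vision.camera_model(name); im=vision.snapshot(name)[:,:,::-1].copy(); cv2.imwrite(f"pics/{save}.png",im)
    return c,cv2.split(cv2.cvtColor(im,cv2.COLOR_BGR2HSV))
def show(c,nm,m,z,box,amin=60):
    m=m.copy(); mm=np.zeros_like(m); u0,v0,u1,v1=box; mm[v0:v1,u0:u1]=m[v0:v1,u0:u1]
    for k in blobs(mm,amin): print(nm,k.mean(0).round(),rect(c,k,z))
E
python3 - <<'E'
from m import *
c,(h,s,v)=look("wrist","w2")
for b in ((308,79),(330,80),(312,180),(120,90),(75,95)): print(b,h[b[1],b[0]],s[b[1],b[0]],v[b[1],b[0]])
show(c,"mat",(h>60)&(h<95)&(s>80),.002,(230,10,380,150))
show(c,"blade",(s<40)&(v>120),.0045,(230,10,380,150))
show(c,"handle",((h<20)|(h>170))&(s>90)&(v<130),.062,(295,120,328,215))
show(c,"cream",(h>18)&(h<35)&(s>100)&(v>180),.029,(30,30,210,190))
show(c,"wall",(((h>20)&(h<35)&(s>100)&(v>180))|((h<15)&(s>90)&(v<140))),.029,(30,30,210,190))
E
```

```text
(308, 79) 60 1 221
(330, 80) 60 2 225
(312, 180) 12 171 100
(120, 90) 26 131 248
(75, 95) 25 135 247
mat [308.  79.] [ 615.8 -220.9  109.2  129.3   84.8]
blade [307.  77.] [ 621.6 -218.5   72.5   80.7   89.3]
handle [312. 166.] [ 524.  -217.2   21.8   98.9   89. ]
cream [114. 114.] [599.4   8.2  65.4 140.4   8.3]
wall [114. 112.] [601.4   8.4  73.8 140.1   8.3]
```

```bash
python3 - <<'E'
from h import *
go(543.6,-217.5,33,-.015)
E
```

```text
t 1.37 pos [ 517.9 -221.4  250. ] yaw -0.0872 F [-0.2 -0.1 -0.4] delta [ 25.5  -6.2 216.9] turn -0.072
```

{"api": "drive_tool", "payload": {
  "deltas": [
    [[12,-3,30,-0.04],[25,-6,65,-0.072],[25.5,-6,100,-0.072],[25.5,-6,130,-0.072],[25.5,-6,130,-0.072]]
  ],
  "jaw": 60
}}

```text
t: 1.78
tcp_pos: [0.5396, -0.2163, 0.1144]
tool_rot: [1.0, -0.009, -0.006, -0.003]
force: [-1.0, 0.5, 0.6]
finger_gap: 0.702
gripper_force: 0.0
```

```bash
python3 - <<'E'
from m import *
go(543.6,-217.5,33,-.015)
c,(h,s,v)=look("wrist","w3")
show(c,"mat",(h>60)&(h<95)&(s>80),.002,(100,0,540,300))
show(c,"blade",(s<40)&(v>120),.0045,(200,0,440,200))
show(c,"handle",((h<20)|(h>170))&(s>90)&(v<130),.062,(200,50,440,399))
go(543.6,-217.5,33,-.015)
E
```

```text
t 1.78 pos [ 539.6 -216.3  114.4] yaw -0.0173 F [-1.   0.5  0.6] delta [ 4.9  1.6 81.3] turn -0.002
mat [320.  89.] [ 616.1 -220.9  109.9  130.2   84.7]
blade [318.  88.] [ 621.6 -218.6   72.6   80.6   89.2]
handle [306. 339.] [ 431.1 -209.2   98.9   13.5   87.2]
handle [318. 229.] [ 525.1 -217.2   22.4  101.3   89.1]
t 1.83 pos [ 541.3 -217.3  117.3] yaw -0.0172 F [-0.7  0.2  0.7] delta [ 2.9  0.5 84.2] turn -0.002
```

View pics/w3.png

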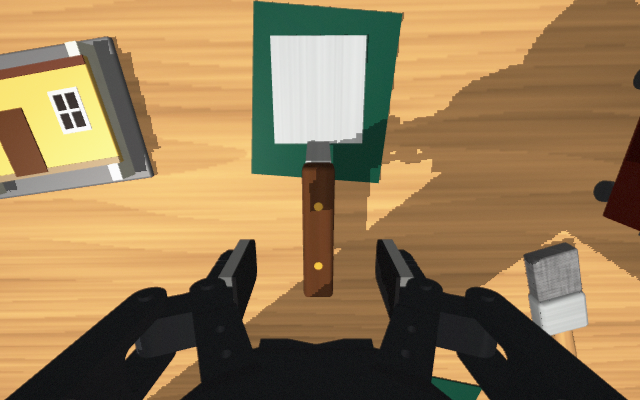

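The handle (302–334 by 163–296) lies midway between the fingers, and the numbers agree with the first look, so I go down and close.

{"api": "drive_tool", "payload": {
  "deltas": [
    [[1.5,0,25,0],[2.5,0.3,50,0],[2.5,0.3,72,0],[2.5,0.3,84,0],[2.5,0.3,84,0]]
  ]
}}

```text
t: 2.25
tcp_pos: [0.5461, -0.2182, 0.0357]
tool_rot: [1.0, -0.008, -0.001, -0.0]
force: [-0.3, -0.9, -0.1]
finger_gap: 0.705
gripper_force: 0.0
```

{"api": "drive_tool", "payload": {
  "deltas": [
    [[0,0,0,0],[0,0,0,0],[0,0,0,0],[0,0,0,0],[0,0,0,0]]
  ],
  "jaw": 0,
  "force": 100
}}

```text
t: 2.67
tcp_pos: [0.5479, -0.2184, 0.0384]
tool_rot: [1.0, -0.008, 0.002, 0.001]
force: [-0.1, -0.5, 6.0]
finger_gap: 0.239
gripper_force: 97.6
```

{"api": "drive_tool", "payload": {
  "deltas": [
    [[0,0,0,0],[0,0,0,0],[0,0,0,0]]
  ]
}}

```text
t: 2.92
tcp_pos: [0.5479, -0.2184, 0.0384]
tool_rot: [1.0, -0.008, 0.001, 0.001]
force: [-0.6, 0.8, 5.1]
finger_gap: 0.237
gripper_force: 97.6
```

```bash
python3 - <<'E'
from m import *
go(543.6,-217.5,33,-.015)
c,(h,s,v)=look("wrist","w4")
show(c,"blade",(s<40)&(v>120),.0045,(200,0,440,200))
E
```

```text
t 2.92 pos [ 547.9 -218.4   38.4] yaw -0.0151 F [-0.6  0.8  5.1] delta [-4.3 -0.9  5.4] turn -0.0
blade [315.  96.] [ 621.8 -218.9   72.8   80.7   89.5]
```

Gripped. The blade is 74 mm ahead of the TCP and its underside is 36.4 mm below it. I lift and move sideways for a clear view of the wall and stand past the blade.

{"api": "drive_tool", "payload": {
  "deltas": [
    [[0,0,-10,0],[0,0,-35,0],[0,0,-70,0],[0,0,-105,0],[0,0,-135,0]]
  ]
}}

```text
t: 3.38
tcp_pos: [0.5468, -0.2176, 0.1741]
tool_rot: [1.0, -0.008, 0.0, 0.0]
force: [0.7, -0.4, -1.2]
finger_gap: 0.243
gripper_force: 97.9
```

{"api": "drive_tool", "payload": {
  "deltas": [
    [[-3,-20,-15,-0.05],[-6,-45,-25,-0.1],[-10,-65,-25,-0.16],[-10,-70,-25,-0.16],[-10,-70,-25,-0.16]]
  ]
}}

```text
t: 3.8
tcp_pos: [0.5372, -0.146, 0.1971]
tool_rot: [0.997, 0.073, -0.0, -0.0]
force: [-0.5, -0.1, -0.6]
finger_gap: 0.234
gripper_force: 98.0
```

{"api": "drive_tool", "payload": {
  "deltas": [
    [[0,0,0,0],[0,0,0,0],[0,0,0,0]]
  ]
}}

```text
t: 4.05
tcp_pos: [0.5381, -0.1487, 0.196]
tool_rot: [0.997, 0.072, -0.0, 0.0]
force: [0.1, 0.6, -2.4]
finger_gap: 0.235
gripper_force: 98.1
```

```bash
python3 - <<'E'
from m import *
go(543.6,-217.5,33,.145)
c,(h,s,v)=look("wrist","w5")
s_=manip.sense()
show(c,"blade",(s<40)&(v>120),s_["tcp_pos"][2]-.0364+.0025,(200,0,440,200))
show(c,"cream",(h>18)&(h<35)&(s>100)&(v>180),.029,(0,0,330,250),500)
show(c,"wall",(((h>20)&(h<35)&(s>100)&(v>180))|((h<15)&(s>90)&(v<140))),.029,(0,0,330,250),500)
print(s_["tcp_pos"],s_["tool_rot"])
E
```

```text
t 4.05 pos [ 538.1 -148.7  196. ] yaw 0.1433 F [ 0.1  0.6 -2.4] delta [ -4.3  68.8 163. ] turn -0.002
blade [227. 142.] [582.9 -88.9   8.1  30.    8.3]
blade [213.  89.] [610.5 -80.8  16.8  12.6   8.5]
blade [299.  88.] [ 608.9 -125.3   80.2   97.6    9. ]
cream [165.  92.] [599.6   8.   64.5 140.4   8.3]
wall [311. 230.] [ 478.6 -150.5   46.5   43.4    8.3]
wall [164.  93.] [601.2   7.9  73.5 140.2   8.3]
[ 0.53803454 -0.14867139  0.19594363] [ 9.97433553e-01  7.15980587e-02 -1.50462064e-04  4.96271107e-05]
```

View pics/w5.png

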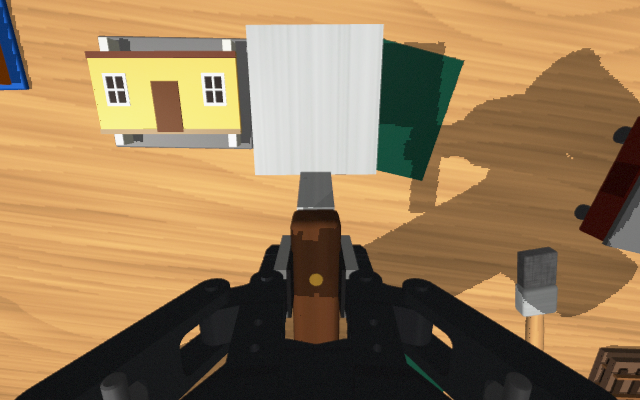

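The blade hangs level and clear at (246–383, 25–175). The wall at (164,93) sits square on the stand. I check the blade's offset in the grip.

```bash
python3 - <<'E'
from m import *
im=cv2.imread("pics/w5.png"); h,s,v=cv2.split(cv2.cvtColor(im,cv2.COLOR_BGR2HSV))
c=vision.camera_model("wrist"); S=manip.sense(); p=S["tcp_pos"]*1000; yw=yaw(S)
k=blobs(((s<40)&(v>190))[15:176,240:390],3000)[0]+[240,15]
for z in (.158,.1621): 
    r=rect(c,k,z); print(r)
    d=r[:2]-p[:2]; print("off",d@[np.cos(yw),np.sin(yw)],d@[-np.sin(yw),np.cos(yw)])
go(430,-18,150,.145)
E
```

```text
[ 610.8 -137.3   82.    73.7    8.6]
off 73.64358339273615 0.8618131239513342
[ 610.7 -137.3   80.2   72.     8.6]
off 73.54460864899356 0.8760959843466285
t 4.1 pos [ 538.  -148.7  195.9] yaw 0.1433 F [ 0.1  0.5 -1.8] delta [ -88.2 -144.8   46. ] turn -0.002
```

{"api": "drive_tool", "payload": {
  "deltas": [
    [[-12,-20,0,0],[-35,-55,0,0],[-58,-95,0,0],[-78,-130,0,0],[-90,-146,0,0]]
  ]
}}

```text
t: 4.52
tcp_pos: [0.4236, -0.0136, 0.1956]
tool_rot: [0.997, 0.072, -0.003, -0.001]
force: [-0.4, 0.1, -1.2]
finger_gap: 0.235
gripper_force: 98.2
```

{"api": "drive_tool", "payload": {
  "deltas": [
    [[0,0,15,0],[0,0,45,0],[0,0,80,0],[0,0,110,0],[0,0,120,0]]
  ]
}}

```text
t: 4.93
tcp_pos: [0.4265, -0.0163, 0.0732]
tool_rot: [0.997, 0.072, -0.002, -0.001]
force: [-0.6, -0.2, -2.9]
finger_gap: 0.237
gripper_force: 98.2
```

{"api": "drive_tool", "payload": {
  "deltas": [
    [[0,0,0,0],[0,0,0,0],[0,0,0,0],[0,0,0,0]]
  ]
}}

```text
t: 5.27
tcp_pos: [0.4289, -0.0166, 0.0773]
tool_rot: [0.997, 0.072, 0.001, 0.001]
force: [0.4, -0.5, -1.7]
finger_gap: 0.236
gripper_force: 98.2
```

```bash
python3 - <<'E'
from m import *
go(428,-19,49,.139)
c,(h,s,v)=look("wrist","w6")
show(c,"wall",(((h>20)&(h<35)&(s>100)&(v>180))|((h<15)&(s>90)&(v<140))),.029,(0,0,639,200),500)
S=manip.sense(); p=S["tcp_pos"]*1000; yw=yaw(S); u=np.array([np.cos(.145),np.sin(.145)]); n=np.array([-u[1],u[0]])
b=p[:2]+73.5*np.array([np.cos(yw),np.sin(yw)])+.9*np.array([-np.sin(yw),np.cos(yw)])
w=np.array([600,7.7]); print("blade-wall along,across",(b-w)@u,(b-w)@n, "under",p[2]-36.4)
go(523,-4.2,49,.139)
E
```

```text
t 5.27 pos [428.9 -16.6  77.3] yaw 0.1445 F [ 0.4 -0.5 -1.7] delta [-1.3  2.2 28.3] turn 0.005
blade-wall along,across -99.43728376039851 1.6218131150921322 under 40.99310015133573
t 5.32 pos [428.8 -16.5  77.4] yaw 0.1445 F [-0.6  0.1 -1.8] delta [95.   1.3 28.6] turn 0.005
```

View pics/w6.png

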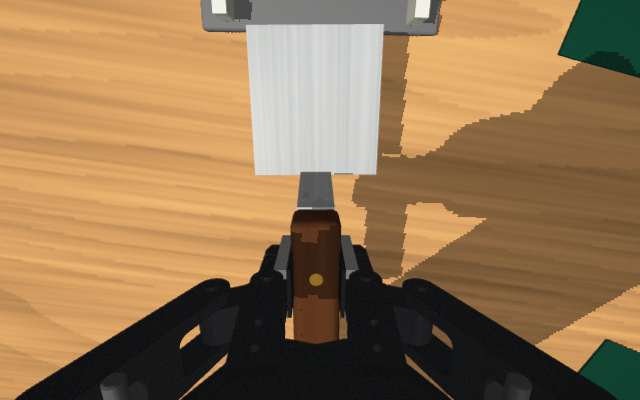

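The stand's front edge is at rows 30–35, with the strips at columns 220 and 419. The blade sits centrally before the gap, about 2 mm left.

{"api": "drive_tool", "payload": {
  "deltas": [
    [[0,1,8,0.003],[0,2,20,0.005],[0,2,27,0.005],[0,2,28.5,0.005],[0,2,28.5,0.005]]
  ]
}}

```text
t: 5.73
tcp_pos: [0.4277, -0.018, 0.0474]
tool_rot: [0.998, 0.07, -0.001, -0.0]
force: [-0.5, 0.2, -1.6]
finger_gap: 0.235
gripper_force: 98.2
```

{"api": "drive_tool", "payload": {
  "deltas": [
    [[0,0,0,0],[0,0,0,0],[0,0,0,0]]
  ]
}}

```text
t: 5.98
tcp_pos: [0.4283, -0.0181, 0.0481]
tool_rot: [0.998, 0.07, 0.0, 0.0]
force: [-0.1, -1.1, -0.8]
finger_gap: 0.234
gripper_force: 98.2
```

```bash
cat > bw.py <<'E'
from m import *
def bw(w,a):
    S=manip.sense(); p=S["tcp_pos"]*1000; yw=yaw(S); u=np.array([np.cos(a),np.sin(a)]); n=np.array([-u[1],u[0]])
    b=p[:2]+73.5*np.array([np.cos(yw),np.sin(yw)])+.9*np.array([-np.sin(yw),np.cos(yw)])
    d=b-np.array(w); M=R.from_quat(S["tool_rot"]).as_matrix()
    print("t",round(S["t"],2),"blade ahead,left",(d@u).round(1),(d@n).round(1),"under",round(p[2]-36.4,1),"tool tilt x,y",M[2,0].round(4),M[2,1].round(4),"blade yaw err",round(yw+.006-a,4),"F",S["force"].round(1))
E
python3 - <<'E'
from bw import *
bw((600,7.7),.145)
c,(h,s,v)=look("side","s1"); 
P=proj(c,[[.575,.0,.03]])[0].astype(int); im=cv2.imread("pics/s1.png"); cv2.imwrite("pics/s1c.png",cv2.resize(im[P[1]-50:P[1]+50,P[0]-70:P[0]+70],None,fx=5,fy=5,interpolation=cv2.INTER_CUBIC))
E
```

```text
t 5.98 blade ahead,left -100.1 -0.2 under 11.7 tool tilt x,y 0.0007 0.0003 blade yaw err 0.0009 F [-0.1 -1.1 -0.8]
```

View pics/s1c.png

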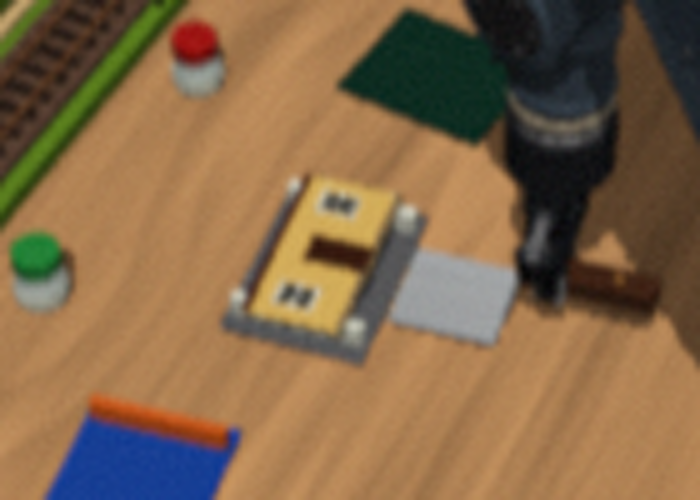

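The blade stands low in front of the stand, in line with the wall. I slide it in.

{"api": "drive_tool", "payload": {
  "deltas": [
    [[4,0,-0.5,0],[14,0,-1,0],[26,0,-1,0],[38,0,-1,0],[50,0,-1,0]]
  ]
}}

```text
t: 6.45
tcp_pos: [0.4794, -0.0111, 0.0491]
tool_rot: [0.998, 0.07, 0.001, 0.0]
force: [0.5, 0.3, -2.1]
finger_gap: 0.236
gripper_force: 98.2
```

```bash
python3 - <<'E'
from bw import *
bw((600,7.7),.145)
E
```

```text
t 6.45 blade ahead,left -48.6 -0.6 under 12.7 tool tilt x,y 0.0015 0.0006 blade yaw err 0.0008 F [ 0.5  0.3 -2.1]
```

{"api": "drive_tool", "payload": {
  "deltas": [
    [[10,-0.3,0,0],[21,-0.5,0,0],[32,-0.5,0,0],[40,-0.5,0,0],[44,-0.5,0,0]]
  ]
}}

```text
t: 6.87
tcp_pos: [0.523, -0.0045, 0.049]
tool_rot: [0.998, 0.07, 0.001, 0.0]
force: [0.5, -0.8, 0.4]
finger_gap: 0.229
gripper_force: 98.2
```

{"api": "drive_tool", "payload": {
  "deltas": [
    [[0,0,0,0],[0,0,0,0],[0,0,0,0]]
  ]
}}

```text
t: 7.12
tcp_pos: [0.5201, -0.0044, 0.0487]
tool_rot: [0.998, 0.07, -0.001, -0.0]
force: [0.1, 0.5, -1.5]
finger_gap: 0.233
gripper_force: 98.2
```

```bash
python3 - <<'E'
from bw import *
bw((600,7.7),.145)
c,(h,s,v)=look("wrist","w7")
show(c,"wall",(((h>20)&(h<35)&(s>100)&(v>180))|((h<15)&(s>90)&(v<140))),.029,(0,0,639,215),500)
E
```

```text
t 7.12 blade ahead,left -7.3 0.1 under 12.3 tool tilt x,y -0.0016 -0.0006 blade yaw err 0.0008 F [ 0.1  0.5 -1.5]
wall [ 5. 42.] [600.4 158.7   8.7  30.8  81.5]
wall [330.  68.] [601.5   7.3  74.9 141.9   8.3]
```

View pics/w7.png

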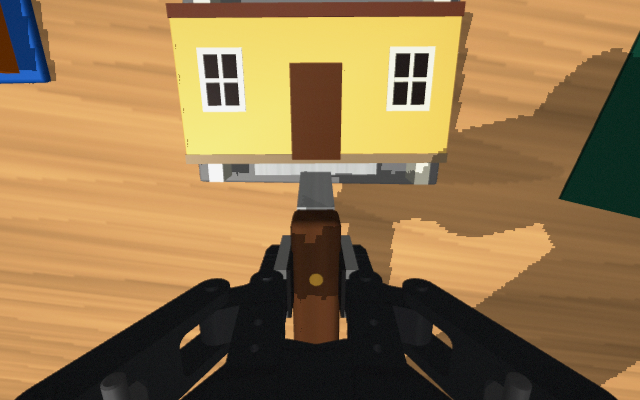

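The wall at (166–465, 2–163) is undisturbed, and the blade lies underneath it and central. I advance 4 mm and lift.

{"api": "drive_tool", "payload": {
  "deltas": [
    [[2,-0.3,0,0],[4,-0.3,0,0],[4,-0.3,-2,0],[4,-0.3,-4,0],[4,-0.3,-6,0]]
  ]
}}

```text
t: 7.58
tcp_pos: [0.5249, -0.0037, 0.055]
tool_rot: [0.998, 0.07, -0.0, -0.0]
force: [0.2, 0.3, -1.1]
finger_gap: 0.238
gripper_force: 98.2
```

{"api": "drive_tool", "payload": {
  "deltas": [
    [[0,0,-1,0],[0,0,-2,0],[0,0,-3.5,0],[0,0,-5.5,0],[0,0,-8,0]]
  ]
}}

```text
t: 8.0
tcp_pos: [0.5247, -0.0036, 0.0628]
tool_rot: [0.998, 0.07, -0.0, -0.0]
force: [0.5, 0.7, -3.3]
finger_gap: 0.229
gripper_force: 98.2
```

{"api": "drive_tool", "payload": {
  "deltas": [
    [[0,0,-4,0],[0,0,-10,0],[0,0,-18,0],[0,0,-25,0],[0,0,-30,0]]
  ]
}}

```text
t: 8.42
tcp_pos: [0.5254, -0.0037, 0.094]
tool_rot: [0.998, 0.07, 0.001, 0.0]
force: [0.0, 0.2, -2.6]
finger_gap: 0.239
gripper_force: 98.2
```

{"api": "drive_tool", "payload": {
  "deltas": [
    [[0,0,0,0],[0,0,0,0]]
  ]
}}

```text
t: 8.58
tcp_pos: [0.5253, -0.0037, 0.0934]
tool_rot: [0.998, 0.07, 0.001, 0.0]
force: [-0.2, 1.4, -2.3]
finger_gap: 0.233
gripper_force: 98.2
```

```bash
cat > wl.py <<'E'
from bw import *
def wl(save,off=.0075):  # wall on the blade: pose in tool axes
    c,(h,s,v)=look("wrist",save); S=manip.sense(); p=S["tcp_pos"]*1000; yw=yaw(S); z=p[2]/1000-.0364+off
    m=(((h>20)&(h<35)&(s>100)&(v>180))|((h<15)&(s>90)&(v<140))).astype(np.uint8); m[200:]=0
    k=max(blobs(m,500),key=len); r=rect(c,k,z); d=r[:2]-p[:2]
    print("wall",r,"tool-frame ahead,left",(d@[np.cos(yw),np.sin(yw)]).round(1),(d@[-np.sin(yw),np.cos(yw)]).round(1),"toolyaw deg",np.degrees(yw).round(2),"px",k.min(0),k.max(0))
E
python3 - <<'E'
from wl import *
bw((601,7.3),.145); wl("w8")
E
```

```text
t 8.58 blade ahead,left -3.0 0.6 under 57.0 tool tilt x,y 0.0011 0.0004 blade yaw err 0.0008 F [-0.2  1.4 -2.3]
wall [601.8   7.2  75.  141.5   8.4] tool-frame ahead,left 77.6 0.0 toolyaw deg 8.01 px [177.  19.] [453. 165.]
```

The wall lies on the blade at tool-frame (77.6, 0.0), and level. I carry it up with gentle ramps to a point where the drying stand shows beside it.

{"api": "drive_tool", "payload": {
  "deltas": [
    [[0,-1,-6,0],[0,-5,-16,0],[0,-12,-30,0],[0,-19,-46,0],[0,-26,-62,0]]
  ]
}}

```text
t: 9.05
tcp_pos: [0.5209, 0.0227, 0.1558]
tool_rot: [0.998, 0.07, -0.0, -0.0]
force: [0.3, -0.2, -2.5]
finger_gap: 0.237
gripper_force: 98.2
```

{"api": "drive_tool", "payload": {
  "deltas": [
    [[0,-6,-12,0],[0,-10,-18,0],[0,-12,-20,0],[0,-12,-20,0],[0,-12,-20,0]]
  ]
}}

```text
t: 9.47
tcp_pos: [0.5192, 0.034, 0.1744]
tool_rot: [0.998, 0.07, -0.0, -0.0]
force: [0.3, 0.2, -2.4]
finger_gap: 0.234
gripper_force: 98.2
```

```bash
python3 - <<'E'
from wl import *
bw((601,7.3),.145); wl("w9")
im=cv2.imread("pics/w9.png"); h,s,v=cv2.split(cv2.cvtColor(im,cv2.COLOR_BGR2HSV)); c=vision.camera_model("wrist")
show(c,"base",(h>105)&(h<128)&(s>130)&(v>60),.006,(0,0,300,399),300)
show(c,"strip",((h<14)&(s>170)&(v>150)),.024,(0,0,300,399),150)
E
```

```text
t 9.47 blade ahead,left -3.5 38.8 under 138.0 tool tilt x,y -0.001 -0.0001 blade yaw err 0.0011 F [ 0.3  0.2 -2.4]
wall [595.5  45.3  74.6 141.1   8.1] tool-frame ahead,left 77.2 0.7 toolyaw deg 8.01 px [177.  20.] [454. 165.]
base [128.  51.] [612.1 241.4  85.  148.4   8.1]
```

View pics/w9.png

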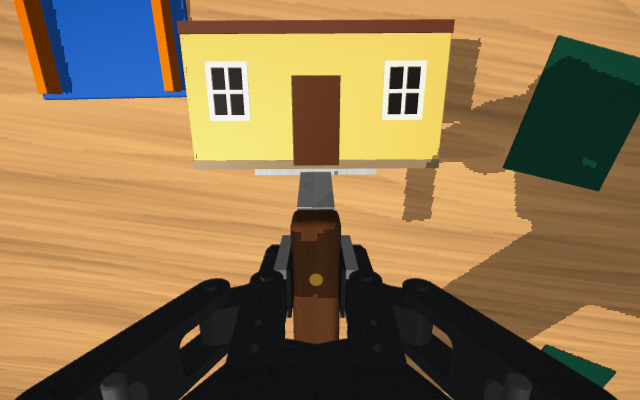

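The wall is still square on the blade (177–454 by 20–168). The drying stand's strips run (20,0)–(50,93) and (155,0)–(173,92), its back is cut off, and its front edge is at row 97.

```bash
python3 - <<'E'
from wl import *
im=cv2.imread("pics/w9.png"); h,s,v=cv2.split(cv2.cvtColor(im,cv2.COLOR_BGR2HSV)); c=vision.camera_model("wrist")
print(h[60,38],s[60,38],v[60,38],h[50,165],s[50,165],v[50,165])
m=((h>8)&(h<20)&(s>200)&(v>200)).astype(np.uint8); m[105:]=0; m[:,190:]=0
for k in blobs(m,300):
    P=plane(c,k,.024)[:,:2]*1000; top=P
    r=rect(c,k,.024); print("strip px",k.min(0),k.max(0),r)
    # front end: min along u
    u=np.array([np.cos(.157),np.sin(.157)]); n=np.array([-u[1],u[0]])
    print(" front along-u",(P@u).min().round(1)," across range",(P@n).min().round(1),(P@n).max().round(1))
mb=((h>105)&(h<128)&(s>130)).astype(np.uint8); mb[:, 190:]=0
k=max(blobs(mb,300),key=len); P=plane(c,k,.0)[:,:2]*1000; print("base front z0 along-u",(P@u).min())
# front edge line fit -> yaw
fr=k[(k[:,1]>85)&(k[:,0]>60)&(k[:,0]<180)]; 
e={}
for a,b in fr: e[a]=max(e.get(a,0),b)
E_=np.array([[a,b] for a,b in e.items()],np.float32); Q=(plane(c,E_,.0)[:,:2]*1000).astype(np.float32)
vx,vy,x0,y0=cv2.fitLine(Q,cv2.DIST_HUBER,0,.01,.01).ravel(); print("edge yaw deg",np.degrees(np.arctan2(vy,vx)))
for ctr in ((624,246),(625,245)): print("stand pred along,across",np.array(ctr)@u-50,np.array(ctr)@n)
E
```

```text
14 255 189 16 255 244
strip px [151.   0.] [172.  90.] [621.2 185.3  72.4   7.2   9.3]
 front along-u 606.4  across range 82.2 89.7
strip px [14.  0.] [46. 93.] [603.6 300.7  74.9   7.6   9.2]
 front along-u 605.8  across range 198.7 206.5
base front z0 along-u 600.9305658851393
edge yaw deg -80.83805
stand pred along,across 604.7888257493861 145.40836865098268
stand pred along,across 605.62017073187 144.26431204394834
```

{"api": "drive_tool", "payload": {
  "deltas": [
    [[2.3,-7.7,0,0],[6.9,-23,0,0],[13.8,-46,0,0],[22.4,-75,0,0],[31,-103.5,0,0]]
  ]
}}

```text
t: 9.93
tcp_pos: [0.5358, 0.1417, 0.174]
tool_rot: [0.998, 0.069, -0.001, -0.0]
force: [0.9, -0.8, -1.9]
finger_gap: 0.239
gripper_force: 98.2
```

{"api": "drive_tool", "payload": {
  "deltas": [
    [[8.6,-29,0,-0.003],[15.5,-52,0,-0.006],[20.7,-69,0,-0.01],[24.2,-80.5,0,-0.013],[26.7,-89,0,-0.015]]
  ]
}}

```text
t: 10.35
tcp_pos: [0.5497, 0.234, 0.174]
tool_rot: [0.997, 0.078, -0.001, 0.0]
force: [0.1, -1.3, -2.3]
finger_gap: 0.234
gripper_force: 98.1
```

{"api": "drive_tool", "payload": {
  "deltas": [
    [[0,0,0,0],[0,0,0,0],[0,0,0,0],[0,0,0,0]]
  ]
}}

```text
t: 10.68
tcp_pos: [0.5499, 0.2315, 0.1747]
tool_rot: [0.997, 0.077, -0.0, 0.0]
force: [0.3, 0.2, -2.4]
finger_gap: 0.237
gripper_force: 98.2
```

```bash
python3 - <<'E'
from wl import *
go(549.5,233,70,.155); wl("w10")
E
```

```text
t 10.68 pos [549.9 231.5 174.7] yaw 0.1534 F [ 0.3  0.2 -2.4] delta [-1.000e-01 -1.600e+00  1.047e+02] turn -0.002
wall [626.  243.2  74.4 140.7   9.1] tool-frame ahead,left 76.9 -0.1 toolyaw deg 8.78 px [178.  20.] [454. 165.]
```

{"api": "drive_tool", "payload": {
  "deltas": [
    [[-0.2,-0.7,7,-0.001],[-0.4,-1.5,21,-0.002],[-0.4,-1.9,41,-0.002],[-0.4,-1.9,61,-0.002],[-0.4,-1.9,78,-0.002]]
  ]
}}

```text
t: 11.15
tcp_pos: [0.5489, 0.2339, 0.0955]
tool_rot: [0.997, 0.078, -0.0, 0.0]
force: [0.6, -0.2, -2.0]
finger_gap: 0.24
gripper_force: 98.2
```

{"api": "drive_tool", "payload": {
  "deltas": [
    [[0,0,11,0],[0,0,19,0],[0,0,24,0],[0,0,26,0],[0,0,26,0]]
  ]
}}

```text
t: 11.57
tcp_pos: [0.5496, 0.2344, 0.0708]
tool_rot: [0.997, 0.078, 0.0, -0.0]
force: [-0.7, 0.3, -1.4]
finger_gap: 0.236
gripper_force: 98.2
```

{"api": "drive_tool", "payload": {
  "deltas": [
    [[0,0,0,0],[0,0,0,0]]
  ]
}}

```text
t: 11.73
tcp_pos: [0.55, 0.2346, 0.0717]
tool_rot: [0.997, 0.078, 0.001, -0.0]
force: [-0.5, 0.7, -2.0]
finger_gap: 0.237
gripper_force: 98.2
```

```bash
python3 - <<'E'
from wl import *
go(549.5,233,58,.155); wl("w11")
im=cv2.imread("pics/w11.png"); h,s,v=cv2.split(cv2.cvtColor(im,cv2.COLOR_BGR2HSV)); c=vision.camera_model("wrist")
show(c,"strip",((h>8)&(h<20)&(s>200)&(v>120)),.024,(100,100,540,210),10)
show(c,"base",(h>105)&(h<128)&(s>130)&(v>60),.0,(100,100,540,210),30)
E
```

```text
t 11.73 pos [550.  234.6  71.7] yaw 0.1568 F [-0.5  0.7 -2. ] delta [-0.8  1.6 13.7] turn 0.002
wall [627.8 247.4  79.  143.5   6.1] tool-frame ahead,left 78.9 0.4 toolyaw deg 8.99 px [178.   6.] [454. 165.]
strip [230. 175.] [570.6 294.2   6.6   8.    9.1]
strip [409. 174.] [589.1 180.2   7.3   9.2   9.1]
base [268. 177.] [568.3 272.6   8.2  44.7   9.1]
base [218. 175.] [562.6 308.7   8.5   5.8   4.1]
base [421. 174.] [586.5 163.1   8.2   5.6   9.1]
base [367. 176.] [580.3 202.    8.2  51.9   9.1]
```

View pics/w11.png

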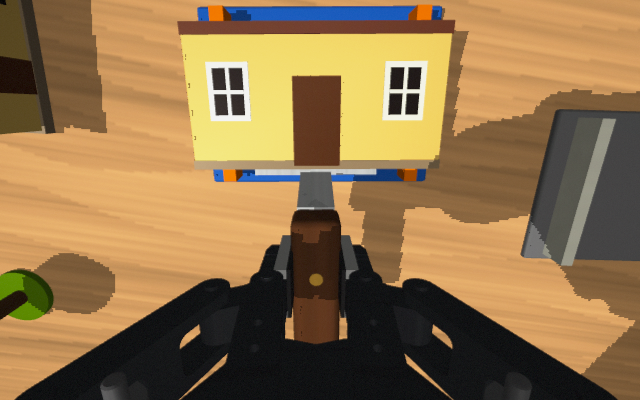

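The wall is above the orange strips (front ends at (230,175) and (409,174)), about 1.6 mm too far left. I correct that and lower gently.

{"api": "drive_tool", "payload": {
  "deltas": [
    [[-0.2,0.8,2,0.001],[-0.5,1.7,5,0.001],[-0.5,1.7,8,0.001],[-0.5,1.7,9.5,0.001],[-0.5,1.7,10.5,0.001]]
  ]
}}

```text
t: 12.2
tcp_pos: [0.5488, 0.2326, 0.0598]
tool_rot: [0.997, 0.078, -0.0, 0.0]
force: [-0.1, 0.1, -2.0]
finger_gap: 0.236
gripper_force: 98.2
```

{"api": "drive_tool", "payload": {
  "deltas": [
    [[0,0,1,0],[0,0,2,0],[0,0,3,0],[0,0,4,0],[0,0,5,0]]
  ]
}}

```text
t: 12.62
tcp_pos: [0.5493, 0.2327, 0.0554]
tool_rot: [0.997, 0.078, 0.0, -0.0]
force: [0.7, 0.8, -1.6]
finger_gap: 0.239
gripper_force: 98.2
```

{"api": "drive_tool", "payload": {
  "deltas": [
    [[0,0,1.5,0],[0,0,3.5,0],[0,0,5.5,0],[0,0,6.5,0],[0,0,6.5,0]]
  ]
}}

```text
t: 13.03
tcp_pos: [0.5488, 0.2326, 0.0484]
tool_rot: [0.997, 0.078, -0.0, 0.0]
force: [0.0, 0.5, -1.8]
finger_gap: 0.237
gripper_force: 98.2
```

{"api": "drive_tool", "payload": {
  "deltas": [
    [[0,0,0,0],[0,0,0,0]]
  ]
}}

```text
t: 13.2
tcp_pos: [0.5491, 0.2327, 0.0488]
tool_rot: [0.997, 0.078, 0.0, -0.0]
force: [-0.4, 0.3, -1.4]
finger_gap: 0.239
gripper_force: 98.2
```

```bash
python3 - <<'E'
from wl import *
bw((625.3,245.2),.16); go(549.5,233,49,.155)
c,(h,s,v)=look("wrist","w12")
show(c,"wall",(((h>20)&(h<35)&(s>100)&(v>180))|((h<8)&(s>90)&(v<140))),.029,(100,0,540,190),3000)
show(c,"strip",((h>8)&(h<20)&(s>200)&(v>120)),.024,(100,160,540,240),10)
E
```

```text
t 13.2 blade ahead,left -3.7 0.4 under 12.4 tool tilt x,y 0.0001 -0.0 blade yaw err 0.0018 F [-0.4  0.3 -1.4]
t 13.2 pos [549.1 232.7  48.8] yaw 0.1558 F [-0.4  0.3 -1.4] delta [ 0.4 -0.2 -0.2] turn 0.001
wall [310.  88.] [626.1 244.9  70.4 140.4   9. ]
strip [215. 180.] [571.4 294.5   8.8   8.1   9. ]
strip [417. 178.] [589.9 181.4   8.8  11.7   9. ]
```

The wall is down at (626, 245) with yaw 9.0°, centred on the strips. I draw the spatula out level.

{"api": "drive_tool", "payload": {
  "deltas": [
    [[-4,0,0,0],[-14,0,0,0],[-26,0,0,0],[-40,0,0,0],[-54,0,0,0]]
  ]
}}

```text
t: 13.67
tcp_pos: [0.4951, 0.2242, 0.049]
tool_rot: [0.997, 0.078, 0.0, -0.0]
force: [-0.2, 0.2, -1.4]
finger_gap: 0.235
gripper_force: 98.2
```

{"api": "drive_tool", "payload": {
  "deltas": [
    [[-14,0,0,0],[-28,0,0,0],[-42,0,0,0],[-54,0,0,0],[-60,0,0,0]]
  ]
}}

```text
t: 14.08
tcp_pos: [0.434, 0.2146, 0.0489]
tool_rot: [0.997, 0.078, -0.001, 0.0]
force: [-0.5, -0.0, -1.8]
finger_gap: 0.239
gripper_force: 98.2
```

{"api": "drive_tool", "payload": {
  "deltas": [
    [[0,0,-10,0],[0,0,-30,0],[0,0,-60,0],[0,0,-90,0],[0,0,-110,0]]
  ]
}}

```text
t: 14.5
tcp_pos: [0.4386, 0.2154, 0.1622]
tool_rot: [0.997, 0.078, 0.003, -0.0]
force: [1.2, 0.1, -1.3]
finger_gap: 0.236
gripper_force: 98.3
```

```bash
python3 - <<'E'
from wl import *
go(541,-218,158,-.015)
for n in ("wrist","scene","side"):
    c,(h,s,v)=look(n,"z_"+n); P=proj(c,[[.625,.245,.029]])[0].astype(int); print(P)
    b=(max(0,P[0]-120),max(0,P[1]-70),min(639,P[0]+120),P[1]+70) if n=="wrist" else (P[0]-40,P[1]-35,P[0]+40,P[1]+35)
    show(c,n+" cream",(h>15)&(h<35)&(s>70)&(v>160),.029,b,300)
    show(c,n+" strip",((h>5)&(h<20)&(s>170)&(v>120)),.024,b,3)
    show(c,n+" base",(h>105)&(h<128)&(s>130)&(v>60),.006,b,20)
E
```

```text
t 14.5 pos [438.6 215.4 162.2] yaw 0.1557 F [ 1.2  0.1 -1.3] delta [ 34.  444.1   4.2] turn 0.171
[315 -50]
wrist cream [420.  11.] [597.7 156.1  13.6  25.5   9. ]
wrist cream [244.   5.] [575.9 293.8  13.6  84.8   9. ]
wrist strip [386.  14.] [592.1 181.6   8.1  10.7   9. ]
wrist strip [246.  14.] [574.2 295.1   8.1   8.2   9. ]
wrist base [236.  14.] [576.6 308.    7.8   7.7   9. ]
wrist base [397.  14.] [599.  168.4   8.6   7.2   9. ]
wrist base [317.  14.] [588.  238.4   8.6 108.1   9. ]
[339 290]
scene cream [340. 290.] [621.7 242.3  61.7 139.3   8.7]
scene strip [342. 320.] [657.  308.6  13.4   9.    5.2]
scene strip [371. 297.] [568.4 294.3   7.9   4.7  55.3]
scene strip [311. 285.] [675.6 194.3  10.9   9.8  12. ]
scene strip [338. 265.] [587.7 178.6   5.9   8.2   9.3]
scene base [360. 315.] [608.1 310.7  91.5  10.3   8. ]
scene base [323. 304.] [667.9 242.4  21.4 125.4   9. ]
[263 252]
side cream [264. 253.] [622.2 240.   65.3 148.    9.6]
side strip [270. 271.] [570.5 298.3   9.8  12.3  30.1]
side strip [245. 265.] [657.8 308.9   6.6  12.5  32.3]
side strip [258. 238.] [674.4 195.3  10.4  13.6  31. ]
side base [266. 267.] [621.1 257.3 104.8 120.4   9.2]
```

The wall rests well: bias-corrected scene and side views give about (625, 245). I carry the spatula back.

{"api": "drive_tool", "payload": {
  "deltas": [
    [[1,10,0,0.03],[2,30,0,0.07],[5,60,0,0.11],[8,97,0,0.15],[12,135,0,0.171]]
  ]
}}

```text
t: 15.07
tcp_pos: [0.4681, 0.0821, 0.1573]
tool_rot: [1.0, -0.008, -0.002, -0.0]
force: [1.1, 0.2, -1.0]
finger_gap: 0.236
gripper_force: 98.4
```

```bash
python3 - <<'E'
from h import *
go(548,-218.4,160,-.015)
E
```

```text
t 15.07 pos [468.1  82.1 157.3] yaw -0.0163 F [ 1.1  0.2 -1. ] delta [ 84.8 299.1  -3. ] turn -0.001
```

{"api": "drive_tool", "payload": {
  "deltas": [
    [[9,35,0,0],[19,72,0,0],[30,110,0,0],[40,147,0,0],[52,184,-1,0]]
  ]
}}

```text
t: 15.48
tcp_pos: [0.5169, -0.1036, 0.1578]
tool_rot: [1.0, -0.009, -0.002, -0.001]
force: [1.0, 0.2, -0.7]
finger_gap: 0.234
gripper_force: 98.3
```

{"api": "drive_tool", "payload": {
  "deltas": [
    [[9,35,0,0],[18,65,0,0],[26,90,0,0],[31,106,0,0],[33,112,0,0]]
  ]
}}

```text
t: 15.9
tcp_pos: [0.5496, -0.2175, 0.1579]
tool_rot: [1.0, -0.01, -0.001, 0.0]
force: [0.5, 0.3, -2.1]
finger_gap: 0.232
gripper_force: 98.3
```

{"api": "drive_tool", "payload": {
  "deltas": [
    [[0,0,0,0],[0,0,0,0],[0,0,0,0],[0,0,0,0]]
  ]
}}

```text
t: 16.23
tcp_pos: [0.549, -0.2121, 0.1594]
tool_rot: [1.0, -0.007, -0.001, -0.001]
force: [0.5, 0.1, -1.1]
finger_gap: 0.233
gripper_force: 98.3
```

```bash
python3 - <<'E'
from h import *
go(547.5,-218.4,60,-.015)
E
```

```text
t 16.23 pos [ 549.  -212.1  159.4] yaw -0.0139 F [ 0.5  0.1 -1.1] delta [-1.2  6.5 99.4] turn 0.001
```

{"api": "drive_tool", "payload": {
  "deltas": [
    [[-1,2,15,0],[-1.5,4,40,0],[-1.5,4.5,68,0],[-1.5,4.5,90,0],[-1.5,4.5,100,0]]
  ]
}}

```text
t: 16.65
tcp_pos: [0.5464, -0.216, 0.0573]
tool_rot: [1.0, -0.007, -0.002, -0.001]
force: [0.8, 0.7, -2.0]
finger_gap: 0.235
gripper_force: 98.3
```

{"api": "drive_tool", "payload": {
  "deltas": [
    [[0,0,0,0],[0,0,0,0],[0,0,0,0],[0,0,0,0]]
  ]
}}

```text
t: 16.98
tcp_pos: [0.5494, -0.2187, 0.0615]
tool_rot: [1.0, -0.007, 0.001, 0.001]
force: [-0.1, 0.7, -1.7]
finger_gap: 0.237
gripper_force: 98.3
```

```bash
python3 - <<'E'
from m import *
go(547.5,-218.4,38.4,-.015)
c,(h,s,v)=look("wrist","w13")
show(c,"mat",(h>60)&(h<95)&(s>80),.002,(100,0,540,300),1000)
E
```

```text
t 16.98 pos [ 549.4 -218.7   61.5] yaw -0.0148 F [-0.1  0.7 -1.7] delta [-1.9 -0.3 23.1] turn 0.0
mat [317. 100.] [ 616.  -221.   110.1  130.4   84.8]
```

{"api": "drive_tool", "payload": {
  "deltas": [
    [[-1,0,5,0],[-3,0,11,0],[-4,0,16,0],[-4,0,19,0],[-4,0,20.5,0]]
  ]
}}

```text
t: 17.45
tcp_pos: [0.5434, -0.2179, 0.0385]
tool_rot: [1.0, -0.008, -0.001, -0.001]
force: [-4.1, 2.8, 9.9]
finger_gap: 0.234
gripper_force: 100.0
```

{"api": "drive_tool", "payload": {
  "deltas": [
    [[0,0,0.5,0],[0,0,1,0],[0,0,1.5,0],[0,0,2,0],[0,0,2.5,0]]
  ]
}}

```text
t: 17.87
tcp_pos: [0.5439, -0.2181, 0.0384]
tool_rot: [1.0, -0.008, -0.0, 0.0]
force: [-5.5, 1.1, 14.1]
finger_gap: 0.233
gripper_force: 100.5
```

{"api": "drive_tool", "payload": {
  "deltas": [
    [[0,0,0,0],[0,0,0,0]]
  ]
}}

```text
t: 18.03
tcp_pos: [0.544, -0.2181, 0.0385]
tool_rot: [1.0, -0.008, -0.0, 0.0]
force: [-4.5, 2.6, 11.4]
finger_gap: 0.234
gripper_force: 100.0
```

{"api": "drive_tool", "payload": {
  "deltas": [
    [[0,0,-1.5,0],[0,0,-1.5,0]]
  ],
  "force": 20
}}

```text
t: 18.2
tcp_pos: [0.5448, -0.2185, 0.0388]
tool_rot: [1.0, -0.008, 0.001, 0.0]
force: [0.0, -0.2, -1.8]
finger_gap: 0.232
gripper_force: 98.3
```

{"api": "drive_tool", "payload": {
  "deltas": [
    [[0,0,0,0],[0,0,0,0],[0,0,0,0],[0,0,0,0],[0,0,0,0]]
  ],
  "jaw": 60
}}

```text
t: 18.62
tcp_pos: [0.5443, -0.2182, 0.0382]
tool_rot: [1.0, -0.008, 0.0, 0.0]
force: [-0.3, 0.0, 0.2]
finger_gap: 0.699
gripper_force: 0.0
```

{"api": "drive_tool", "payload": {
  "deltas": [
    [[0,0,-8,0],[0,0,-30,0],[0,0,-65,0],[0,0,-100,0],[0,0,-135,0]]
  ]
}}

```text
t: 19.03
tcp_pos: [0.5438, -0.2179, 0.1749]
tool_rot: [1.0, -0.008, -0.0, -0.0]
force: [0.3, -0.5, -0.8]
finger_gap: 0.703
gripper_force: 0.0
```

{"api": "drive_tool", "payload": {
  "deltas": [
    [[-5,0,-30,0],[-10,0,-55,0],[-15,0,-70,0],[-15,0,-70,0],[-15,0,-70,0]]
  ]
}}

```text
t: 19.45
tcp_pos: [0.5293, -0.2181, 0.2444]
tool_rot: [1.0, -0.008, 0.001, 0.001]
force: [0.3, -0.1, 0.2]
finger_gap: 0.702
gripper_force: 0.0
```

```bash
python3 - <<'E'
from m import *
c,(h,s,v)=look("wrist","w14")
show(c,"mat",(h>60)&(h<95)&(s>80),.002,(180,0,420,220))
show(c,"blade",(s<40)&(v>120),.0045,(220,0,420,220))
show(c,"handle",((h<20)|(h>170))&(s>90)&(v<130),.062,(200,50,440,270))
for n in ("scene","side"):
    c,(h,s,v)=look(n,"f_"+n); a=cv2.imread(f"pics/f_{n}.png")
    P=proj(c,[[.6,.05,.03]])[0].astype(int); x,y=P
    cv2.imwrite(f"pics/fc_{n}.png",cv2.resize(a[max(0,y-120):y+130,max(0,x-140):x+140],None,fx=2,fy=2))
a,b=cv2.imread("pics/fc_scene.png"),cv2.imread("pics/fc_side.png"); print(a.shape,b.shape)
print(manip.sense()["t"])
k=min(a.shape[0],b.shape[0]); j=np.hstack([a[:k],b[:k]]); cv2.imwrite("pics/fin.png",cv2.resize(j,(800,int(k*800/j.shape[1]))))
E
```

```text
mat [316.  90.] [ 616.  -221.   109.2  129.8   84.8]
blade [315.  90.] [ 618.1 -218.7   72.5   79.4   89.2]
handle [298. 267.] [ 415.6 -195.7   68.8    4.1   89.1]
handle [388. 220.] [ 474.1 -299.3    6.1  119.5    2.6]
handle [319. 183.] [ 521.  -229.6   44.5   99.2   90. ]
(500, 560, 3) (500, 560, 3)
19.6
```

View pics/fin.png

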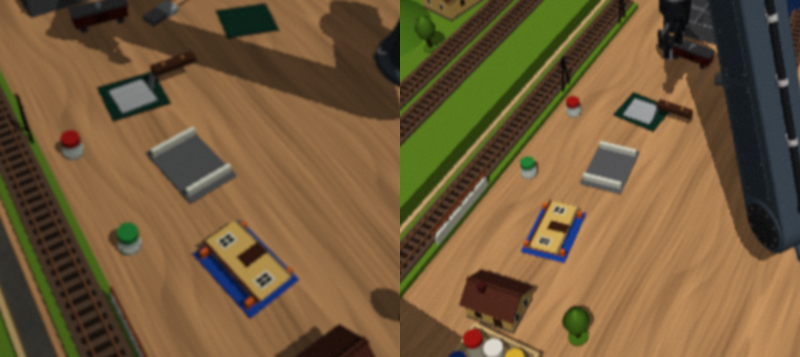

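Both views show the wall centred and square on the drying stand (246,262 in the left half). The painting stand is empty, the spatula lies flat on its mat at (133,95), and the other things have not moved.

```bash
python3 -c "
from station import manip
print(manip.sign_off())"
```

```text
the job is handed in; nothing more can be done
None
```

The wall now lies face up, centred and square across the drying stand's orange strips, with the spatula's blade flat on its green mat and the other things on the bench where they were; I handed the job in at about 19.6 s.

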